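Click the filter reminder wheel round and reset it

ROBOT

A 6-joint arm with a two-finger parallel gripper is mounted at the origin on the work surface. World frame = base frame: x ahead of the robot, y to its left, z up, the work surface at z = 0. Lengths are in m, angles in degrees, forces in N, time in s.
With the tool pointing down it reaches from about 0.375 to 0.9 m from the base axis. Payload 3.1 kg.
Tool frame: the origin (TCP) lies between the finger pads; the fingertips stand 11 mm ahead of it and the grasp point (between the pads) lies 8 mm behind it; z points along the fingers, y is the line along which they close (so a half turn about z gives the same grasp; the last joint's range is limited). The gripper opens to 87 mm and grips with 3 to 60 N. Pads are 19 mm wide; open, the fingers measure 117 mm over their backs; the gripper's body (75 mm by 190 mm) begins 51 mm behind the grasp point.
Start: joints at [54.288, 30.224, 82.088, -0, 67.689, -10.227], TCP at [0.269, 0.564, 0.21] pointing down, gripper open.
Joint ranges: [-176.69, 176.69], [-43.24, 126.21], [12.49, 139.97], [-82, 262], [0, 151.66], [-163.58, 163.58]. Speed limits (degrees/s): [159.86, 159.86, 180, 180, 180, 180].

INTERFACE

Orientations are given as a 3x3 rotation matrix whose columns are the frame's x, y, z axes.
In Python, from rig import bot gives the robot as it stands.
- The arm moves only by the tool apply_moves, never from a script. Its argument "steps" is a list that holds one entry, the list of rows, each a list of 7 numbers: the shift along the tool's x, y, z in cm, then the turn, a rotation vector about the tool's x, y, z in degrees, then the gripper command: -1 is shut, 1 is fully open, values between are in proportion. In form: [[[dx, dy, dz, rx, ry, rz, jaw], ...]]. A call has 1 to 20 rows; each row is the pose to reach, as a shift and turn from the pose commanded when the call began, along the tool's axes at that moment; what a row does not reach only later rows make up. A row lasts 1/8 s, in which the tool goes at most 62.5 mm and 10.7 degrees, less where a joint would pass 70% of its speed; a pose out of reach is approached as far as the arm can. A call with a gripper value outside its range is refused whole. The fingers move at their own pace and stop on an object; the grip force is fixed at half the most. Time passes only in rows, so rows that repeat a pose let the fingers close. It gives the time, the measured TCP pose, the force, the opening and the grip force at its end, in the units of the state.
- bot.read_state(): the state, without advancing time (a new reading comes with each control period).
- bot.capture(name): name is "scene" or "top"; returns the picture (400x640x3 uint8, blue, green, red); there is no depth.
- bot.camera_model(name): a dict with "intrinsics" (3x3 intrinsics, pixels), "k1" (the pictures are not rectified: a ray, as slopes to the right and down, at radius r is drawn at 1 + k1 r^2 times it, then the intrinsics apply), "R" (3x3) and "t" (3): a world point X has camera coordinates R X + t. Camera axes: x right, y down, z forward; pixel columns grow to the right and rows downward; lengths in m; the calibration is good to about 2 mm. A picture is of the moment at which its call begins. camera_model takes no time and is no camera call.
- bot.hand_in(): hands the job in; it is judged then, once.
The state is a dict: "time_s": time; "joint_positions": joint angles; "qvel": joint speeds; "tau": joint torques, N m; "position": TCP position; "tcp_rot": TCP orientation; "force": force on the tool from outside, world axes, zero at the start; "moment": the same for the moment, N m; "opening": opening from 0.0 (shut) to 1.0 (fully open); "grasp_force": force on a finger pad.
Only numpy, scipy, OpenCV 4.12 (cv2) and the standard library are available. Lean on these libraries where they do the work, as an engineer would, in place of code of your own. Each camera call takes 0.05 s, during which the arm holds its last target. There are 200 camera calls.

TASK

The water filter has just been changed. On the grey reminder box on the counter, flick the tabbed wheel clockwise (seen from above) with a fingertip, click by click, until the arrow on the wheel points at the fixed steel pointer, without running past it; then push the round button beside the wheel fully down and let it go. Pick nothing up and leave the other things on the counter where they stand.

Things in the scene. Friction and masses are not known exactly. Their poses are not given: they have to be found in the camera images.
- case: The grey plastic reminder box, screwed to the counter: 150 (x) by 220 (y) by 40 mm high. Origin: centre of its underside; x points away from the robot at yaw 0 (it stands turned by up to 0.4 rad), y to the left, z up. It carries the wheel at x -10, y +45 mm, the button at x -10, y -75 mm and the pointer.
- wheel (a joint): Turn of the wheel, rad; grows clockwise seen from above, 0 with the arrow at the pointer. Click places every 0.785 rad (45 deg), at multiples of it; starts 2, 3 or 4 clicks before 0 (near -1.57, -2.36 or -3.14). A spring holds each place: some 3 to 4 N at the tabs starts it; pushed past half way (22 deg) it is drawn on into the next place, otherwise back. Turns both ways, no stop at 0.
- wheel_center (a point): On the axis of the white wheel (upright axis), on its flat top, 55 mm above the counter. A disc 84 mm across lying on the box, with eight upright radial tabs round its edge, 45 deg apart: 6 mm thick, tips 58 mm from the axis (16 mm beyond the disc), 43 to 63 mm above the counter, so 8 mm higher than the disc. Tab tips are 38 mm apart clear; below is the box's top, at 40 mm.
- arrow_tip (a point): Tip of the raised dark steel arrow (60 mm long, 4 mm high) on the wheel's top face, 35 mm out from the axis; it turns with the wheel and points along one of the tabs, so at every click place a tab points along each of the box's +x, -x, +y and -y, and one half way between each pair.
- pointer (a point): Tip of the fixed steel pointer, a fin 8 mm wide standing 16 mm above the box's top, 62 mm from the wheel's axis on the side away from the robot (the box's +x side of the wheel); its top is 56 mm above the counter.
- reset_button (a joint): Travel of the button, m: 0 out, 0.006 fully down (takes about 5 N); it springs back.
- reset_button_top (a point): Centre of the top of the round white push button, 30 mm across, in a round collar 46 mm across; its top is 58 mm above the counter when out, the collar's rim 6 mm lower.
- brush: Wooden brush block, 130 x 45 x 42 mm, lying bristles down on the robot's side of the box; origin at the centre of its underside. To be left alone.
- sharpener: Grey sharpening stone, 150 x 50 x 25 mm, to the right of the box; origin at the centre of its underside. To be left alone.
- tumbler: Glass tumbler, 72 mm across, 95 mm high, to the left of the box; origin at the centre of its underside. To be left alone.
- spray_bottle: Blue spray bottle, 74 mm across, 216 mm high, at the right; origin at the centre of its underside. To be left alone.
- wrench: Steel wrench 180 mm long lying flat at the left. To be left alone.
- plunger_cup: Rubber plunger cup, 116 mm across, 90 mm high, far left; origin at the centre of its underside. To be left alone.
- cartridge: The used filter cartridge, a white upright cylinder 65 mm across, 125 mm high, at the left; origin at the centre of its underside. To be left alone.

How it is judged (in metres and radians):
On the way, in this order (a step that is already met when the one before it is completed fails the run):
1. the wheel rests in the click place where its arrow points at the pointer (value of joint wheel between -0.12 and 0.12 rad and velocity of joint wheel between -0.3 and 0.3 rad/s), for 0.2 s.
2. the button is pushed fully down with the wheel still in that place (value of joint wheel between -0.12 and 0.12 rad and value of joint reset_button above 0.0045 m), for 0.05 s.
At the end, for the whole second after the job is handed in: The wheel rests with its arrow at the pointer (joint within 0.12 rad of 0), reached by turning clockwise, and after that the button has been pushed at least 4.5 of its 6 mm and is out again (under 1.5 mm) (value of joint wheel between -0.12 and 0.12 rad and velocity of joint wheel between -0.1 and 0.1 rad/s and value of joint reset_button below 0.0015 m); the robot touches nothing.
It fails at once if the wheel runs past the pointer by half a click (0.39 rad) (value of joint wheel above 0.39 rad).
It fails at once if the wheel is turned backwards, anticlockwise, beyond five clicks before the pointer (value of joint wheel below -4.08408 rad).
It fails at once if the button is pushed (3 mm) before the wheel is set (value of joint reset_button above 0.003 m and not (value of joint wheel between -0.3 and 0.3 rad)).
It fails at once if something else on the counter is lifted, carried, tipped or pushed away (moved 20 mm or leaning 0.3 rad) (distance of any of brush, sharpener, tumbler, spray_bottle, wrench, plunger_cup, cartridge from where it was at the start of the episode above 0.02 m or angle between any of brush, sharpener, tumbler, spray_bottle, wrench, plunger_cup, cartridge's own z axis and vertical above 0.3 rad).
It also fails if it takes over 64 s, if anything falls off the work surface, if the arm or the gripper's body presses on something with over 40 N, if the wrist force passes 120 N, or if a joint passes its speed limit or range.

## Working session

There is one attempt and no reset: what is moved stays moved. The work goes in short steps, Python scripts to look and compute and a tool call to move; the robot and the scene stay as the last step left them, time stands still between calls to the robot, and variables do not carry over. Pictures are saved under pics/ and viewed, at most 10 in all, crops included, and the job is handed in when it is done.

Besides the shell and the picture viewer there is one more tool, called as name(argument=value, ...) on one line, values as JSON. apply_moves: Moves the arm, as the interface text tells. Its arguments: {"type":"object","properties":{"steps":{"type":"array","items":{"type":"array","items":{"type":"array","items":{"type":"number"}}}}},"required":["steps"]}

```bash
mkdir -p pics
python3 - <<'E'
from rig import bot
import cv2,numpy as np
for n in("top","scene"):
    im=bot.capture(n); cv2.imwrite(f"pics/{n}0.png",im)
    m=bot.camera_model(n); print(n,m)
s=bot.read_state();print(s['time_s'],s['position'],s['tcp_rot'],s['force'])
E
```

```text
top {'intrinsics': array([[412.25287626,   0.        , 319.31663611],
       [  0.        , 412.25287626, 196.44857234],
       [  0.        ,   0.        ,   1.        ]]), 'k1': -0.10274012423332042, 'R': array([[ 1.50163089e-02, -9.99883969e-01,  2.56106066e-03],
       [-9.83997024e-01, -1.52324425e-02, -1.77532615e-01],
       [ 1.77551027e-01,  1.45808519e-04, -9.84111585e-01]]), 't': array([6.46837774e-04, 5.00292584e-01, 1.12475279e+00])}
scene {'intrinsics': array([[493.04758974,   0.        , 322.58566361],
       [  0.        , 493.04758974, 193.27104   ],
       [  0.        ,   0.        ,   1.        ]]), 'k1': -0.04724358060942551, 'R': array([[ 0.10328693,  0.99458691,  0.01134422],
       [ 0.78415122, -0.07440625, -0.616093  ],
       [-0.61191395,  0.07252994, -0.78759173]]), 't': array([-0.03186192, -0.34428809,  1.86265147])}
0.1 [0.26849131 0.56363624 0.20885943] [[-9.02699880e-01  4.30269280e-01 -1.12845442e-03]
 [ 4.30270634e-01  9.02698521e-01 -1.60048971e-03]
 [ 3.30012580e-04 -1.93030267e-03 -9.99998083e-01]] [ 0.50040532  0.76758227 -0.75264725]
```

View pics/top0.png

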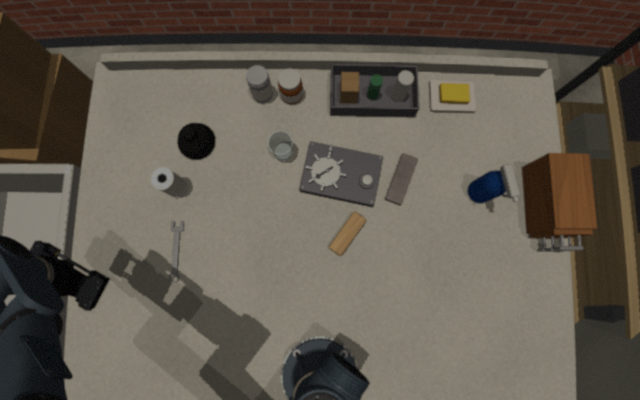

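View pics/scene0.png

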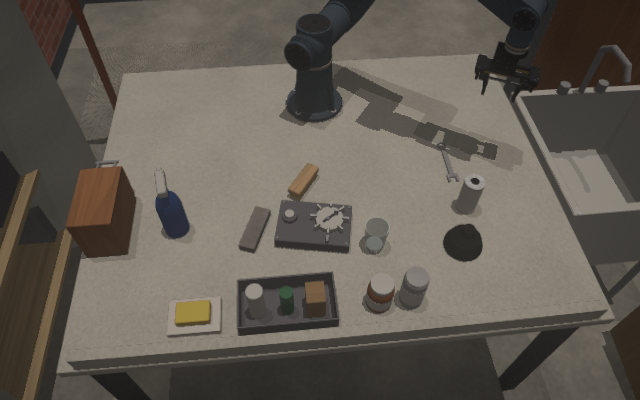

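The top view shows the box at about (342,174), with the wheel near (325,173) and the button near (367,181). In the scene view the wheel is near (329,218) and the button near (290,213). Next I measure these and look at enlarged crops.

```bash
cat > h.py <<'E'
from rig import bot
import cv2,numpy as np
def cast(n,uv,z):
    m=bot.camera_model(n);K=m['intrinsics']
    p=cv2.undistortPoints(np.float64(uv).reshape(-1,1,2),K,np.float64([m['k1'],0,0,0])).reshape(-1,2)
    d=np.c_[p,np.ones(len(p))]@m['R']; c=-m['R'].T@m['t']
    return c+d*((z-c[2])/d[:,2])[:,None]
def white(n,im,box,thr):
    x0,y0,x1,y1=box; g=cv2.cvtColor(im,cv2.COLOR_BGR2GRAY)[y0:y1,x0:x1]
    k,l,st,c=cv2.connectedComponentsWithStats((g>thr).astype(np.uint8))
    return [(st[i].tolist(),(c[i]+[x0,y0]).round(2)) for i in range(1,k) if st[i,4]>15]
E
python3 - <<'E'
from h import *
ims=[]
for n,b in(("top",(295,138,390,210)),("scene",(270,195,360,255))):
    im=cv2.imread(f"pics/{n}0.png"); x0,y0,x1,y1=b
    ims.append(cv2.resize(im[y0:y1,x0:x1],(780,560 if 0 else int(780*(y1-y0)/(x1-x0))),interpolation=cv2.INTER_CUBIC))
    cv2.imwrite(f"pics/{n}1.png",ims[-1])
    g=cv2.cvtColor(im,cv2.COLOR_BGR2GRAY)
    print(n,np.percentile(g[y0:y1,x0:x1],[5,30,50,80,95]))
    hsv=cv2.cvtColor(im,cv2.COLOR_BGR2HSV)
    for t in(110,125,140):
        for st,c in white(n,im,b,t): print(t,st,c,cast(n,[c],.057)[0].round(4))
E
```

```text
top [ 71.  77. 107. 128. 140.]
110 [0, 0, 95, 72, 2626] [343.21 172.65] [ 0.5677 -0.0585  0.057 ]
110 [11, 14, 40, 38, 660] [325.45 170.99] [ 0.5717 -0.008   0.057 ]
110 [68, 37, 9, 10, 71] [366.87 179.23] [ 0.5497 -0.1257  0.057 ]
125 [0, 0, 95, 72, 1434] [337.48 159.97] [ 0.6047 -0.042   0.057 ]
125 [15, 17, 35, 32, 540] [325.62 171.23] [ 0.571  -0.0085  0.057 ]
125 [68, 38, 8, 8, 56] [366.71 179.5 ] [ 0.5489 -0.1252  0.057 ]
125 [62, 45, 33, 27, 191] [378.12 202.46] [ 0.4834 -0.157   0.057 ]
125 [36, 63, 16, 9, 46] [338.46 205.13] [ 0.4742 -0.0456  0.057 ]
140 [18, 25, 17, 13, 84] [319.15 167.5 ] [0.5817 0.01   0.057 ]
140 [21, 29, 22, 18, 164] [328.68 177.32] [ 0.5535 -0.0174  0.057 ]
scene [ 48.  80.  81. 138. 142.]
110 [0, 0, 90, 60, 1723] [317.61 221.24] [ 0.585  -0.0442  0.057 ]
110 [40, 11, 39, 27, 467] [328.86 217.93] [ 0.5763 -0.0097  0.057 ]
110 [15, 14, 9, 8, 56] [289.   212.75] [ 0.5462 -0.1263  0.057 ]
125 [0, 0, 76, 60, 706] [284.06 230.17] [ 0.6072 -0.1445  0.057 ]
125 [34, 0, 56, 60, 879] [344.09 213.64] [0.5651 0.0374 0.057 ]
125 [40, 12, 39, 25, 420] [328.68 218.11] [ 0.5769 -0.0103  0.057 ]
125 [15, 15, 9, 7, 50] [288.96 212.94] [ 0.5468 -0.1265  0.057 ]
140 [47, 12, 26, 21, 319] [329.   217.77] [ 0.5758 -0.0092  0.057 ]
140 [16, 15, 8, 6, 37] [289.41 212.62] [ 0.5458 -0.1251  0.057 ]
140 [84, 17, 6, 14, 36] [357.42 219.92] [0.5916 0.0738 0.057 ]
140 [84, 32, 6, 11, 35] [357.34 231.26] [0.6315 0.0677 0.057 ]
```

View pics/top1.png

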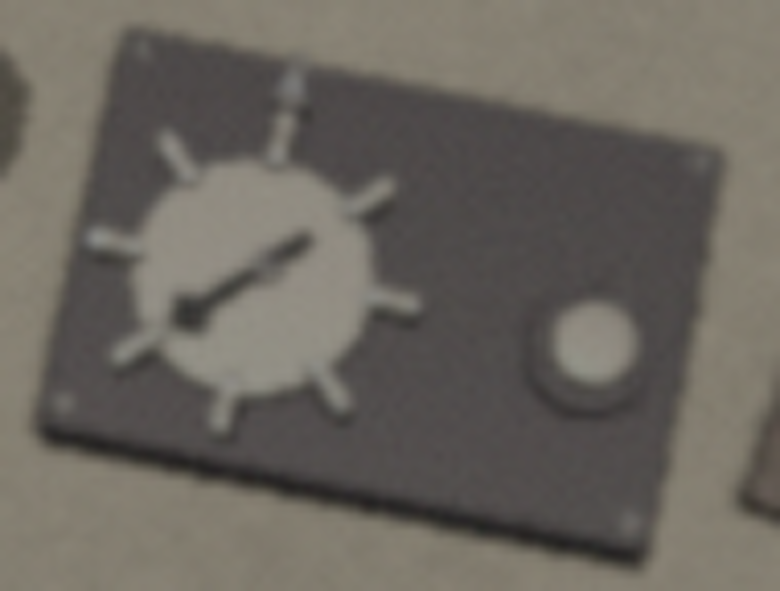

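View pics/scene1.png

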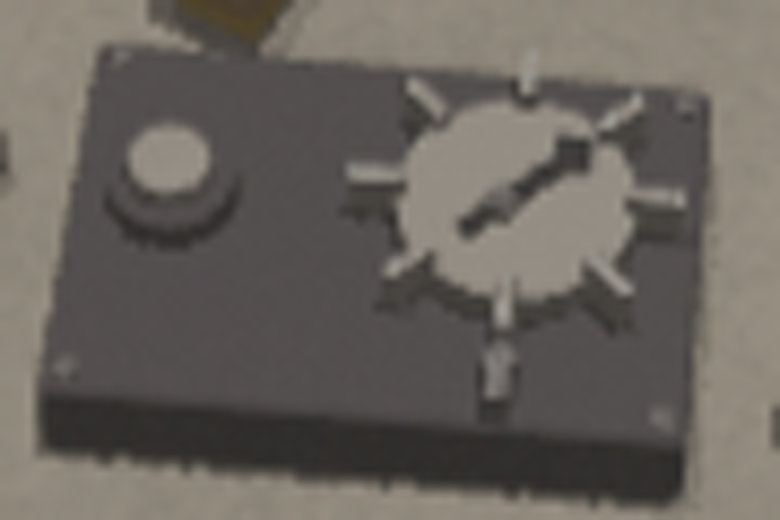

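The wheel centre is at about (0.573, -0.009) and the button at (0.5475, -0.126). The box yaw is about -12.5°. The arrow head is at lower left, at crop pixel (185,312), so the wheel is 3 clicks before the pointer. I'll go above a start place on the robot's side, tool x along the clockwise tangent.

apply_moves(steps=[[[-45.9,-41.8,0,0,0,92,-1],[-45.9,-41.8,0,0,0,92,-1],[-45.9,-41.8,0,0,0,92,-1],[-45.9,-41.8,0,0,0,92,-1],[-45.9,-41.8,0,0,0,92,-1],[-45.9,-41.8,0,0,0,92,-1],[-45.9,-41.8,0,0,0,92,-1],[-45.9,-41.8,0,0,0,92,-1],[-45.9,-41.8,0,0,0,92,-1],[-45.9,-41.8,0,0,0,92,-1],[-45.9,-41.8,0,0,0,92,-1],[-45.9,-41.8,0,0,0,92,-1],[-45.9,-41.8,0,0,0,92,-1],[-45.9,-41.8,0,0,0,92,-1],[-45.9,-41.8,4,0,0,92,-1],[-45.9,-41.8,8,0,0,92,-1],[-45.9,-41.8,8,0,0,92,-1],[-45.9,-41.8,8,0,0,92,-1]]])

```text
time_s: 2.35
position: [0.5041, -0.0103, 0.1307]
tcp_rot: [[0.461, 0.888, 0.002], [0.888, -0.461, -0.0], [0.0, 0.001, -1.0]]
force: [0.8, 0.2, 0.2]
opening: 0.01
grasp_force: 0.0
```

Run:
```python
from h import *
s=bot.read_state();print(s['time_s'],s['position'].round(4),s['tcp_rot'].round(4),s['opening'],s['force'])
C=np.array([.5735,-.009]);n=np.array([-.887,.462]);t=np.array([.462,.887]);d=s['position'][:2]-C;print("n",d@n,"t",d@t)
im=bot.capture("scene");cv2.imwrite("pics/s2.png",cv2.resize(im[140:260,260:380],(600,600),interpolation=cv2.INTER_CUBIC))
```

```text
2.35 [ 0.5041 -0.0103  0.1307] [[ 4.607e-01  8.876e-01  1.500e-03]
 [ 8.876e-01 -4.607e-01 -3.000e-04]
 [ 4.000e-04  1.500e-03 -1.000e+00]] 0.010227161783683165 [0.79976338 0.23425227 0.23651479]
n 0.06091982184308773 t -0.033209035135926136
```

View pics/s2.png

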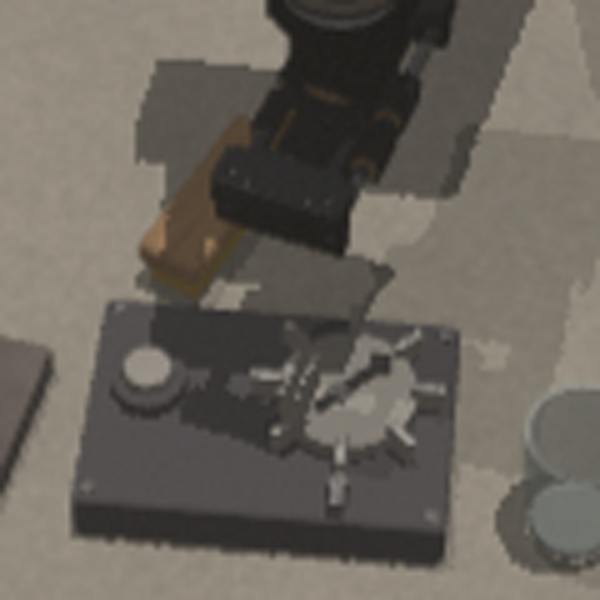

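The arm hangs on the robot's side of the wheel, above the box edge and clear of the brush. The arrow head, at crop (375,355), is unchanged. I descend and check the force.

apply_moves(steps=[[[0,0,2,0,0,0,-1],[0,0,4,0,0,0,-1],[0,0,5.5,0,0,0,-1],[0,0,6.5,0,0,0,-1],[0,0,7.1,0,0,0,-1],[0,0,7.1,0,0,0,-1],[0,0,7.1,0,0,0,-1]]])

```text
time_s: 3.28
position: [0.5037, -0.0107, 0.0591]
tcp_rot: [[0.461, 0.887, 0.001], [0.887, -0.461, -0.0], [0.0, 0.001, -1.0]]
force: [0.4, -0.4, -0.3]
opening: 0.005
grasp_force: 0.0
```

Free of contact. Now I push slowly along the tangent.

apply_moves(steps=[[[0.4,0,0,0,0,0,-1],[0.8,0,0,0,0,0,-1],[1.1,0,0,0,0,0,-1],[1.4,0,0,0,0,0,-1],[1.7,0,0,0,0,0,-1]]])

```text
time_s: 3.9
position: [0.5113, 0.0046, 0.0587]
tcp_rot: [[0.461, 0.887, -0.0], [0.887, -0.461, -0.0], [-0.0, -0.0, -1.0]]
force: [0.7, -0.0, -0.4]
opening: 0.005
grasp_force: 0.0
```

apply_moves(steps=[[[0.3,0,0,0,0,0,-1],[0.5,0,0,0,0,0,-1],[0.8,0,0,0,0,0,-1],[1.0,0,0,0,0,0,-1],[1.2,0,0,0,0,0,-1]]])

```text
time_s: 4.53
position: [0.5168, 0.0152, 0.0588]
tcp_rot: [[0.462, 0.887, 0.0], [0.887, -0.462, -0.0], [-0.0, 0.0, -1.0]]
force: [-0.1, 0.3, 0.7]
opening: 0.007
grasp_force: 0.0
```

apply_moves(steps=[[[0.2,0,0,0,0,0,-1],[0.4,0,0,0,0,0,-1],[0.6,0,0,0,0,0,-1],[0.8,0,0,0,0,0,-1],[0.8,0,0,0,0,0,-1],[0.8,0,0,0,0,0,-1]]])

```text
time_s: 5.28
position: [0.5204, 0.0222, 0.0587]
tcp_rot: [[0.461, 0.887, -0.0], [0.887, -0.461, -0.0], [-0.0, -0.0, -1.0]]
force: [0.5, -0.3, -0.1]
opening: 0.001
grasp_force: 0.0
```

apply_moves(steps=[[[0,0,-2,0,0,0,-1],[0,0,-6,0,0,0,-1],[0,0,-7,0,0,0,-1],[-3.7,0,-7,0,0,0,-1],[-3.7,0,-7,0,0,0,-1],[-3.7,0,-7,0,0,0,-1]]])

```text
time_s: 6.02
position: [0.5032, -0.0105, 0.1283]
tcp_rot: [[0.462, 0.887, -0.001], [0.887, -0.462, 0.0], [0.0, -0.001, -1.0]]
force: [0.3, 0.3, 0.8]
opening: 0.007
grasp_force: 0.0
```

Run:
```python
from h import *
s=bot.read_state();print(s['time_s'],s['position'].round(4))
a=bot.capture("scene")[190:260,265:365];b=bot.capture("top")[138:218,290:390]
r=lambda i:cv2.resize(i,(390,300),interpolation=cv2.INTER_CUBIC)
cv2.imwrite("pics/s3.png",np.hstack([r(a),r(b)]))
```

```text
6.025 [ 0.5032 -0.0105  0.1283]
```

View pics/s3.png

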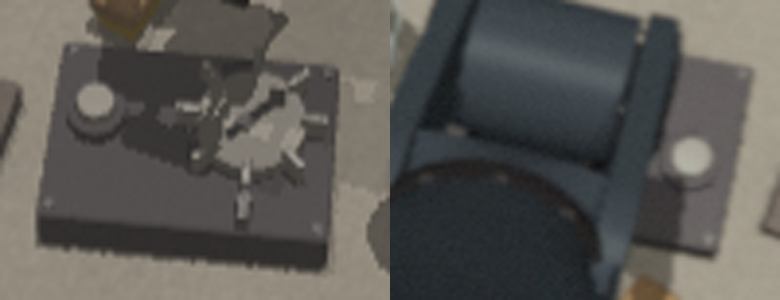

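The wheel hasn't moved: the arrow head is still at (275,95) in the left crop, so the finger passed outside the tabs. I check where the fingertips actually are.

Run:
```python
from h import *
im=bot.capture("scene");s=bot.read_state();m=bot.camera_model("scene")
P=s['position'];R=s['tcp_rot']
x0,y0=290,150;k=8
o=cv2.resize(im[y0:y0+70,x0:x0+70],None,fx=k,fy=k,interpolation=cv2.INTER_CUBIC)
o=cv2.convertScaleAbs(o,alpha=2.0,beta=10)
rv=cv2.Rodrigues(m['R'])[0]
def pr(p): return cv2.projectPoints(np.float64([p]),rv,m['t'],m['intrinsics'],np.float64([m['k1'],0,0,0]))[0].ravel()
for q,c in(((0,0,.011),(0,0,255)),((0,.015,.011),(0,255,0)),((0,-.015,.011),(255,0,0)),((0,0,-.04),(0,255,255))):
    u=pr(P+R@np.array(q));print(q,u.round(1));v=((u-[x0,y0]+.5)*k).astype(int);cv2.circle(o,tuple(map(int,v)),4,c,1)
C=[.5735,-.009,.055]
for r in(.058,):
    for a in (167.5,):u=pr(np.array(C)+r*np.array([np.cos(np.radians(a)),np.sin(np.radians(a)),0]));v=((u-[x0,y0]+.5)*k).astype(int);cv2.circle(o,tuple(map(int,v)),4,(255,0,255),1)
cv2.imwrite("pics/s4.png",o)
```

```text
(0, 0, 0.011) [326.4 186.2]
(0, 0.015, 0.011) [324.6 189.9]
(0, -0.015, 0.011) [328.3 182.5]
(0, 0, -0.04) [326.8 175.1]
```

View pics/s4.png

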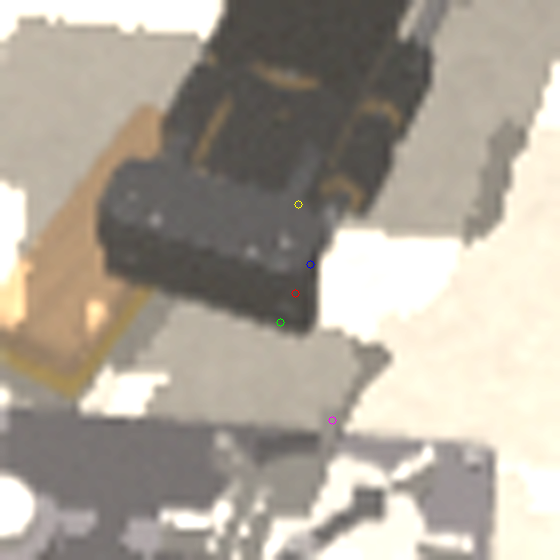

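The gripper body hides the fingers, but the pose matches the plan, so the closed fingertips must be thinner than assumed. I go 8 mm further in and push again, sampling force more often.

apply_moves(steps=[[[0,0.8,2,0,0,0,-1],[0,0.8,4,0,0,0,-1],[0,0.8,6,0,0,0,-1],[0,0.8,7.1,0,0,0,-1],[0,0.8,7.1,0,0,0,-1],[0.6,0.8,7.1,0,0,0,-1],[1.0,0.8,7.1,0,0,0,-1]]])

```text
time_s: 7.05
position: [0.5159, -0.0052, 0.0585]
tcp_rot: [[0.461, 0.887, 0.002], [0.887, -0.461, -0.0], [0.001, 0.002, -1.0]]
force: [-0.0, -0.3, 0.6]
opening: 0.003
grasp_force: 0.0
```

apply_moves(steps=[[[0.2,0,0,0,0,0,-1],[0.4,0,0,0,0,0,-1],[0.5,0,0,0,0,0,-1]]])

```text
time_s: 7.42
position: [0.5174, -0.0009, 0.0579]
tcp_rot: [[0.461, 0.887, 0.0], [0.887, -0.461, -0.0], [0.0, 0.0, -1.0]]
force: [-0.8, -0.4, -0.6]
opening: 0.003
grasp_force: 0.0
```

apply_moves(steps=[[[0.2,0,0,0,0,0,-1],[0.4,0,0,0,0,0,-1]]])

```text
time_s: 7.68
position: [0.5193, 0.0026, 0.0577]
tcp_rot: [[0.462, 0.887, -0.0], [0.887, -0.462, 0.0], [-0.0, -0.0, -1.0]]
force: [0.1, 0.8, 0.4]
opening: 0.003
grasp_force: 0.0
```

apply_moves(steps=[[[0.2,0,0,0,0,0,-1],[0.4,0,0,0,0,0,-1]]])

```text
time_s: 7.92
position: [0.5212, 0.0062, 0.0577]
tcp_rot: [[0.461, 0.887, -0.0], [0.887, -0.461, -0.0], [-0.0, 0.0, -1.0]]
force: [-0.8, 0.5, 0.3]
opening: 0.004
grasp_force: 0.0
```

apply_moves(steps=[[[0.2,0,0,0,0,0,-1],[0.4,0,0,0,0,0,-1]]])

```text
time_s: 8.18
position: [0.523, 0.0098, 0.0577]
tcp_rot: [[0.462, 0.887, -0.0], [0.887, -0.462, 0.0], [-0.0, -0.0, -1.0]]
force: [-0.5, 0.0, -0.1]
opening: 0.002
grasp_force: 0.0
```

apply_moves(steps=[[[0.2,0,0,0,0,0,-1],[0.4,0,0,0,0,0,-1]]])

```text
time_s: 8.43
position: [0.5248, 0.0133, 0.0578]
tcp_rot: [[0.461, 0.887, 0.0], [0.887, -0.461, 0.0], [0.0, 0.0, -1.0]]
force: [0.8, 0.5, 0.8]
opening: 0.006
grasp_force: 0.0
```

Run:
```python
from h import *
im=bot.capture("scene")[170:245,280:380]
cv2.imwrite("pics/s5.png",cv2.convertScaleAbs(cv2.resize(im,(800,600),interpolation=cv2.INTER_CUBIC),alpha=1.6,beta=10))
```

```text
(no output)
```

View pics/s5.png

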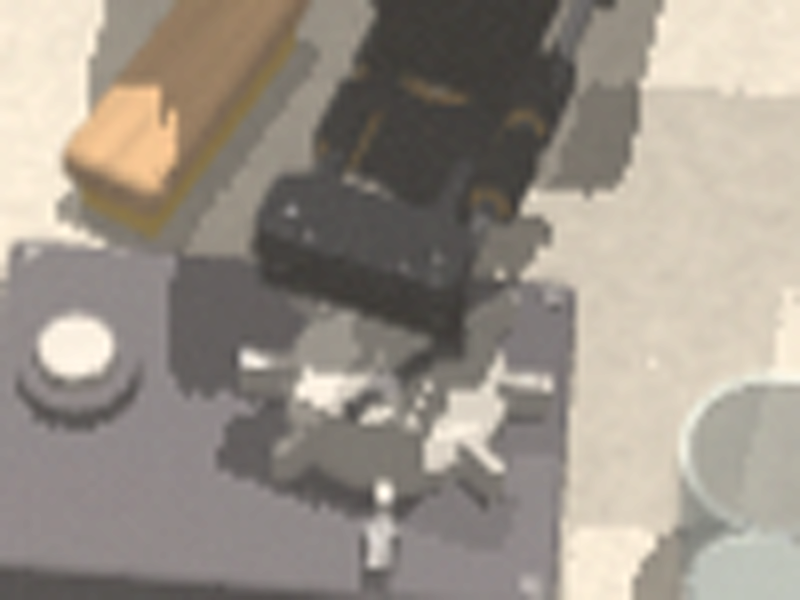

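At t ≈ -3 mm the tabs sit at a click place, but the arrow is half hidden. I lift away from the wheel and sample the gray level radially to read the arrow angle.

apply_moves(steps=[[[0,0,-3,0,0,0,-1],[0,0,-7,0,0,0,-1],[-3,-4,-7,0,0,0,-1],[-3,-9,-7,0,0,0,-1],[-3,-9,-7,0,0,0,-1],[-3,-9,-7,0,0,0,-1]]])

```text
time_s: 9.22
position: [0.4323, 0.0279, 0.1281]
tcp_rot: [[0.461, 0.887, 0.002], [0.887, -0.461, -0.001], [0.001, 0.002, -1.0]]
force: [0.8, -0.2, -0.0]
opening: 0.012
grasp_force: 0.0
```

```bash
cat >> h.py <<'E'
def arrow(im,n="scene",C=(.5735,-.009)):
    m=bot.camera_model(n);g=cv2.cvtColor(im,cv2.COLOR_BGR2GRAY).astype(np.float32);rv=cv2.Rodrigues(m['R'])[0];out=[]
    for k in range(8):   # clicks value: arrow at -k => direction ccw from case +x by 45k
        a=np.radians(-12.5+45*k);v=[]
        for r in(.022,.025,.028,.031):
            p=np.float64([[C[0]+r*np.cos(a),C[1]+r*np.sin(a),.057]])
            u=cv2.projectPoints(p,rv,m['t'],m['intrinsics'],np.float64([m['k1'],0,0,0]))[0].ravel()
            v.append(cv2.getRectSubPix(g,(1,1),tuple(map(float,u)))[0,0])
        out.append(int(np.mean(v)))
    return out
E
python3 - <<'E'
from h import *
print("start",arrow(cv2.imread("pics/scene0.png")),arrow(cv2.imread("pics/top0.png"),"top"))
im=bot.capture("scene");print("now",arrow(im));s=bot.read_state();print(s['position'])
cv2.imwrite("pics/s6.png",cv2.convertScaleAbs(cv2.resize(im[170:245,280:380],(800,600),interpolation=cv2.INTER_CUBIC),alpha=1.6,beta=10))
E
```

```text
start [142, 142, 142, 63, 141, 142, 142, 116] [140, 139, 141, 63, 143, 142, 141, 129]
now [144, 144, 144, 61, 143, 143, 143, 116]
[0.43291651 0.02765123 0.12806203]
```

The reader works (arrow at k = 3) and shows the wheel untouched. I check the finger's projected position in the last picture against the tab positions.

Run:
```python
from h import *
def pr(n,p):
    m=bot.camera_model(n);return cv2.projectPoints(np.float64(p).reshape(-1,3),cv2.Rodrigues(m['R'])[0],m['t'],m['intrinsics'],np.float64([m['k1'],0,0,0]))[0].reshape(-1,2)
R=np.array([[.461,.887,0],[.887,-.461,0],[0,0,-1.]]);P=np.array([.5248,.0133,.0578])
for q in((0,0,.011),(.0095,.015,.011),(.0095,-.015,.011),(-.0095,.015,.011),(0,0,-.059),(.0375,.095,-.06),(-.0375,.095,-.06),(.095,.0375,-.06)):
    u=pr("scene",P+R@np.array(q))[0];print(q,u.round(1),"s5:",((u-[280,170]+.5)*8).round())
# all tab tips, predicted pixel vs cast from blobs
C=np.array([.5735,-.009,.063])
for n in("top","scene"):
    im=cv2.imread(f"pics/{n}0.png");g=cv2.cvtColor(im,cv2.COLOR_BGR2GRAY)
    for k in range(8):
        a=np.radians(-12.5+45*k);rs=np.arange(.044,.072,.002)
        u=pr(n,[C+r*np.array([np.cos(a),np.sin(a),0]) for r in rs])
        print(n,k,[int(cv2.getRectSubPix(g,(1,1),tuple(map(float,w)))[0,0]) for w in u])
```

```text
(0, 0, 0.011) [334.4 205.5] s5: [439. 288.]
(0.0095, 0.015, 0.011) [335.6 210.1] s5: [449. 325.]
(0.0095, -0.015, 0.011) [339.  202.8] s5: [476. 267.]
(-0.0095, 0.015, 0.011) [329.7 208.3] s5: [402. 310.]
(0, 0, -0.059) [335.1 191.3] s5: [445. 175.]
(0.0375, 0.095, -0.06) [335.7 219.6] s5: [450. 401.]
(-0.0375, 0.095, -0.06) [311.1 211.5] s5: [252. 336.]
(0.095, 0.0375, -0.06) [361.6 210.5] s5: [657. 328.]
top 0 [107, 104, 105, 109, 110, 105, 91, 87, 94, 101, 107, 107, 101, 97]
top 1 [108, 107, 108, 110, 111, 105, 98, 89, 81, 75, 76, 75, 75, 75]
top 2 [113, 105, 105, 109, 113, 114, 110, 101, 88, 88, 97, 112, 121, 126]
top 3 [124, 120, 119, 122, 120, 119, 119, 104, 93, 84, 80, 79, 79, 79]
top 4 [135, 130, 124, 121, 121, 122, 122, 111, 93, 76, 73, 73, 68, 55]
top 5 [128, 123, 125, 125, 125, 126, 115, 103, 83, 73, 75, 78, 78, 78]
top 6 [125, 122, 121, 123, 126, 120, 111, 92, 82, 76, 76, 76, 77, 79]
top 7 [128, 122, 123, 125, 119, 113, 97, 83, 77, 75, 76, 75, 74, 74]
scene 0 [130, 132, 136, 144, 142, 136, 120, 101, 79, 77, 85, 96, 107, 114]
scene 1 [119, 125, 117, 122, 117, 118, 113, 87, 72, 75, 79, 80, 80, 81]
scene 2 [114, 117, 120, 121, 118, 119, 134, 111, 85, 78, 89, 103, 116, 130]
scene 3 [128, 124, 127, 125, 125, 136, 117, 93, 87, 84, 86, 89, 105, 118]
scene 4 [129, 136, 143, 145, 146, 148, 150, 144, 138, 136, 135, 135, 136, 136]
scene 5 [130, 129, 131, 128, 132, 129, 127, 117, 92, 92, 106, 116, 121, 128]
scene 6 [128, 130, 134, 134, 133, 132, 129, 111, 81, 80, 80, 80, 80, 80]
scene 7 [135, 130, 121, 124, 139, 131, 113, 99, 80, 80, 80, 80, 79, 80]
```

View pics/s6.png

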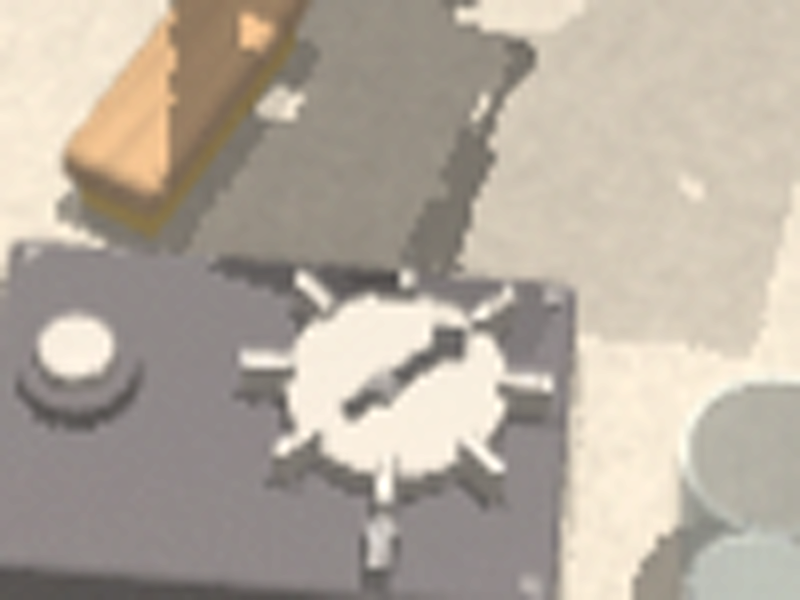

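The wheel model matches all tab tips (they end at about 58 mm), and picture s6 shows the arrow head unchanged at (450,340). Now I test the real fingertip height by descending in a gap until it touches the box top.

apply_moves(steps=[[[4,8.9,0,0,0,0,-1],[4,8.9,0,0,0,0,-1],[4,8.9,0,0,0,0,-1],[4,8.9,3,0,0,0,-1],[4,8.9,5.5,0,0,0,-1],[4,8.9,6.5,0,0,0,-1],[4,8.9,7,0,0,0,-1],[4,8.9,7.2,0,0,0,-1],[4,8.9,7.4,0,0,0,-1],[4,8.9,7.4,0,0,0,-1]]])

```text
time_s: 10.52
position: [0.5288, 0.0225, 0.0541]
tcp_rot: [[0.461, 0.887, 0.001], [0.887, -0.461, -0.0], [0.0, 0.001, -1.0]]
force: [0.3, 0.8, -0.2]
opening: 0.006
grasp_force: 0.0
```

apply_moves(steps=[[[0,0,0.1,0,0,0,-1],[0,0,0.2,0,0,0,-1],[0,0,0.2,0,0,0,-1]]])

```text
time_s: 10.9
position: [0.5285, 0.0225, 0.0517]
tcp_rot: [[0.462, 0.887, -0.0], [0.887, -0.462, 0.0], [-0.0, -0.0, -1.0]]
force: [0.5, -0.2, 0.9]
opening: 0.007
grasp_force: 0.0
```

apply_moves(steps=[[[0,0,0.1,0,0,0,-1],[0,0,0.2,0,0,0,-1],[0,0,0.2,0,0,0,-1]]])

```text
time_s: 11.28
position: [0.5284, 0.0225, 0.0496]
tcp_rot: [[0.462, 0.887, -0.0], [0.887, -0.462, 0.0], [-0.0, -0.0, -1.0]]
force: [-0.1, 0.0, -0.2]
opening: 0.001
grasp_force: 0.0
```

apply_moves(steps=[[[0,0,0.1,0,0,0,-1],[0,0,0.2,0,0,0,-1],[0,0,0.2,0,0,0,-1]]])

```text
time_s: 11.65
position: [0.5284, 0.0225, 0.0476]
tcp_rot: [[0.462, 0.887, -0.0], [0.887, -0.462, 0.0], [-0.0, -0.0, -1.0]]
force: [0.4, 0.0, 0.7]
opening: 0.005
grasp_force: 0.0
```

apply_moves(steps=[[[0,0,0.1,0,0,0,-1],[0,0,0.3,0,0,0,-1],[0,0,0.3,0,0,0,-1]]])

```text
time_s: 12.02
position: [0.5283, 0.0225, 0.0446]
tcp_rot: [[0.462, 0.887, -0.0], [0.887, -0.462, 0.0], [-0.0, -0.0, -1.0]]
force: [0.1, 0.5, 0.3]
opening: 0.009
grasp_force: 0.0
```

Run:
```python
from h import *
s=bot.read_state();print(s['position'],s['force'],s['moment'],s['joint_positions'],s['tau'])
# FK-free check: find gripper extents in top view: darkest pixels around
im=bot.capture("scene");cv2.imwrite("pics/s7.png",cv2.convertScaleAbs(cv2.resize(im[160:235,280:380],(800,600),interpolation=cv2.INTER_CUBIC),alpha=2.2,beta=15))
print(arrow(im))
```

```text
[0.5283353  0.02249724 0.04455286] [0.08560457 0.45441942 0.25828858] [-0.04621143  0.13679417 -0.02796748] [-9.67810775e+00  3.77320251e+01  1.03344338e+02 -8.75133690e-04
  3.89479288e+01  1.78104814e+01] [-9.12628253e-03 -4.06781459e+01 -8.74865055e+00  5.24343748e-02
  2.42994691e-03  1.12538701e-04]
[71, 75, 81, 34, 33, 70, 94, 72]
```

View pics/s7.png

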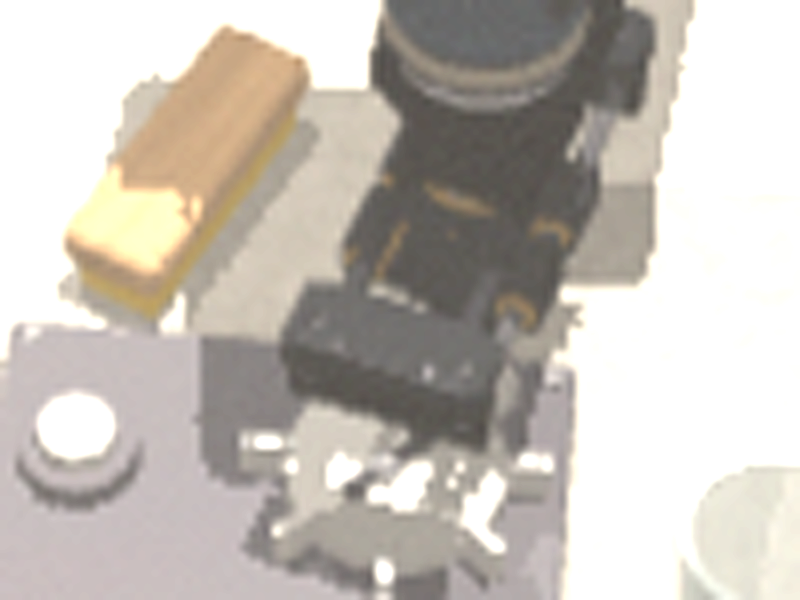

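The reported fingertip height is 6 mm below the box top with no force, and s7 shows the gripper head (lower edge at about y = 440) sitting higher than predicted. So the true tips are higher than reported. I continue probing downward in small steps.

apply_moves(steps=[[[0,0,0.1,0,0,0,-1],[0,0,0.2,0,0,0,-1],[0,0,0.3,0,0,0,-1],[0,0,0.3,0,0,0,-1]]])

```text
time_s: 12.58
position: [0.5285, 0.0225, 0.0416]
tcp_rot: [[0.461, 0.887, -0.0], [0.887, -0.461, 0.0], [-0.0, -0.0, -1.0]]
force: [0.3, 0.2, 1.2]
opening: 0.005
grasp_force: 0.0
```

Run:
```python
from h import *
s=bot.read_state();print(s['position'],s['force'],s['tau'])
m=bot.camera_model("scene");print("cam",-m['R'].T@m['t'])
```

```text
[0.52845234 0.02251289 0.04164981] [0.28281426 0.23347579 1.20256723] [-4.47248618e-03 -4.07605326e+01 -8.60214025e+00  5.21663181e-02
  7.91168190e-03  2.74671584e-05]
cam [ 1.41304726 -0.12902574  1.25525685]
```

apply_moves(steps=[[[0,0,0.1,0,0,0,-1],[0,0,0.2,0,0,0,-1],[0,0,0.3,0,0,0,-1],[0,0,0.3,0,0,0,-1]]])

```text
time_s: 13.08
position: [0.5284, 0.0225, 0.0386]
tcp_rot: [[0.462, 0.887, -0.0], [0.887, -0.462, 0.0], [-0.0, -0.0, -1.0]]
force: [0.2, 0.4, -0.5]
opening: 0.003
grasp_force: 0.0
```

apply_moves(steps=[[[0,0,0.1,0,0,0,-1],[0,0,0.2,0,0,0,-1],[0,0,0.2,0,0,0,-1]]])

```text
time_s: 13.45
position: [0.5284, 0.0225, 0.0367]
tcp_rot: [[0.462, 0.887, -0.0], [0.887, -0.462, 0.0], [-0.0, -0.0, -1.0]]
force: [-0.9, 0.0, -0.5]
opening: 0.004
grasp_force: 0.0
```

apply_moves(steps=[[[0,0,0.1,0,0,0,-1],[0,0,0.2,0,0,0,-1],[0,0,0.3,0,0,0,-1],[0,0,0.3,0,0,0,-1]]])

```text
time_s: 13.95
position: [0.5284, 0.0225, 0.0337]
tcp_rot: [[0.461, 0.887, -0.0], [0.887, -0.461, 0.0], [-0.0, -0.0, -1.0]]
force: [0.7, -0.3, 0.1]
opening: 0.005
grasp_force: 0.0
```

apply_moves(steps=[[[0,0,0.1,0,0,0,-1],[0,0,0.2,0,0,0,-1],[0,0,0.2,0,0,0,-1]]])

```text
time_s: 14.32
position: [0.5284, 0.0225, 0.0317]
tcp_rot: [[0.462, 0.887, -0.0], [0.887, -0.462, 0.0], [-0.0, -0.0, -1.0]]
force: [-0.3, 0.0, 0.0]
opening: 0.002
grasp_force: 0.0
```

apply_moves(steps=[[[0,0,0.1,0,0,0,-1],[0,0,0.2,0,0,0,-1],[0,0,0.3,0,0,0,-1],[0,0,0.3,0,0,0,-1]]])

```text
time_s: 14.82
position: [0.5284, 0.0225, 0.0287]
tcp_rot: [[0.462, 0.887, -0.0], [0.887, -0.462, 0.0], [-0.0, -0.0, -1.0]]
force: [-0.0, 0.4, -0.3]
opening: 0.007
grasp_force: 0.0
```

apply_moves(steps=[[[0,0,0.1,0,0,0,-1],[0,0,0.2,0,0,0,-1],[0,0,0.2,0,0,0,-1]]])

```text
time_s: 15.2
position: [0.5286, 0.0225, 0.0276]
tcp_rot: [[0.461, 0.887, 0.0], [0.887, -0.461, -0.0], [0.0, 0.0, -1.0]]
force: [-1.3, 0.2, 6.1]
opening: 0.007
grasp_force: 3.5
```

Contact: 6 N at reported TCP z = 0.0277. If that is the box top, the tips sit about 23 mm higher than reported. I lift 4 mm and push gently clockwise to confirm that a tab is felt.

apply_moves(steps=[[[0,0,-0.4,0,0,0,-1],[0,0,-0.4,0,0,0,-1],[0.2,0,-0.4,0,0,0,-1],[0.4,0,-0.4,0,0,0,-1]]])

```text
time_s: 15.7
position: [0.5299, 0.0256, 0.0305]
tcp_rot: [[0.461, 0.887, -0.001], [0.887, -0.461, -0.001], [-0.001, -0.001, -1.0]]
force: [-1.0, -5.2, -0.3]
opening: 0.008
grasp_force: 2.0
```

apply_moves(steps=[[[0.2,0,0,0,0,0,-1],[0.3,0,0,0,0,0,-1]]])

```text
time_s: 15.95
position: [0.5313, 0.0285, 0.0305]
tcp_rot: [[0.461, 0.887, -0.001], [0.887, -0.461, -0.0], [-0.001, -0.001, -1.0]]
force: [-2.1, -4.4, -0.0]
opening: 0.006
grasp_force: 1.6
```

apply_moves(steps=[[[0.2,0,0,0,0,0,-1],[0.3,0,0,0,0,0,-1]]])

```text
time_s: 16.2
position: [0.533, 0.0316, 0.0307]
tcp_rot: [[0.462, 0.887, -0.0], [0.887, -0.462, 0.0], [0.0, -0.0, -1.0]]
force: [-0.8, -3.1, 0.1]
opening: 0.005
grasp_force: 1.3
```

apply_moves(steps=[[[0.2,0,0,0,0,0,-1],[0.3,0,0,0,0,0,-1]]])

```text
time_s: 16.45
position: [0.5346, 0.0343, 0.0308]
tcp_rot: [[0.461, 0.887, 0.0], [0.887, -0.461, 0.0], [0.0, 0.0, -1.0]]
force: [-0.6, -1.7, -0.1]
opening: 0.008
grasp_force: 1.1
```

A tab is felt (about 5 N, falling as the wheel nears half way). I keep following the arc with the tool turning along.

apply_moves(steps=[[[0.15,0.1,0,0,0,2,-1],[0.3,0.2,0,0,0,4,-1]]])

```text
time_s: 16.7
position: [0.5372, 0.0364, 0.0307]
tcp_rot: [[0.525, 0.851, -0.001], [0.851, -0.525, 0.001], [0.0, -0.001, -1.0]]
force: [-1.4, 0.2, -0.0]
opening: 0.006
grasp_force: 0.9
```

apply_moves(steps=[[[0.15,0.1,0,0,0,2,-1],[0.3,0.2,0,0,0,4,-1]]])

```text
time_s: 16.95
position: [0.541, 0.0376, 0.0307]
tcp_rot: [[0.582, 0.813, 0.0], [0.813, -0.582, 0.0], [0.0, -0.0, -1.0]]
force: [-1.0, 0.8, 0.5]
opening: 0.007
grasp_force: 0.6
```

apply_moves(steps=[[[0.15,0.1,0,0,0,2,-1],[0.3,0.2,0,0,0,4,-1]]])

```text
time_s: 17.2
position: [0.5451, 0.0386, 0.0309]
tcp_rot: [[0.638, 0.77, 0.001], [0.77, -0.638, -0.0], [0.001, 0.001, -1.0]]
force: [-1.2, 0.9, -0.0]
opening: 0.004
grasp_force: 0.6
```

apply_moves(steps=[[[0.18,0.06,0,0,0,2,-1],[0.36,0.12,0,0,0,4,-1]]])

```text
time_s: 17.45
position: [0.5484, 0.0405, 0.0309]
tcp_rot: [[0.69, 0.724, 0.002], [0.724, -0.69, -0.0], [0.001, 0.001, -1.0]]
force: [-0.2, 0.9, -0.3]
opening: 0.005
grasp_force: 0.0
```

apply_moves(steps=[[[0.18,0.06,0,0,0,2,-1],[0.36,0.12,0,0,0,4,-1]]])

```text
time_s: 17.7
position: [0.5522, 0.0424, 0.031]
tcp_rot: [[0.739, 0.674, 0.003], [0.674, -0.739, -0.0], [0.002, 0.002, -1.0]]
force: [1.1, 0.2, -1.0]
opening: 0.004
grasp_force: 1.1
```

Run:
```python
from h import *
im=bot.capture("scene");print(arrow(im),bot.read_state()['force'])
```

```text
[97, 97, 38, 48, 46, 32, 76, 79] [ 2.38688781  1.9797399  -0.60993818]
```

The force has turned forward, so the next tab is leaning on the finger and the wheel has clicked on. I lift, retreat and read the arrow.

apply_moves(steps=[[[0,0,-3,0,0,0,-1],[0,0,-5,0,0,0,-1],[-3.1,-5,-5,0,0,-10,-1],[-3.1,-9,-5,0,0,-20,-1],[-3.1,-9,-5,0,0,-20,-1],[-3.1,-9,-5,0,0,-20,-1]]])

```text
time_s: 18.5
position: [0.4683, 0.0875, 0.081]
tcp_rot: [[0.462, 0.887, 0.002], [0.887, -0.462, -0.0], [0.0, 0.002, -1.0]]
force: [0.1, 0.1, 0.5]
opening: 0.007
grasp_force: 0.0
```

Run:
```python
from h import *
im=bot.capture("scene");s=bot.read_state();print(arrow(im),s['force'],s['position'],s['tcp_rot'].round(3))
P=np.array([.5284,.0225,.0310]);print((s['tcp_rot'].T@(P-s['position'])*100).round(2))
```

```text
[144, 145, 63, 144, 141, 144, 119, 144] [ 0.31057534  0.16128465 -0.29840742] [0.46873249 0.08727889 0.08093663] [[ 0.462  0.887  0.002]
 [ 0.887 -0.462 -0.   ]
 [ 0.001  0.002 -1.   ]]
[-2.99  8.28  5.01]
```

One click done (arrow now at k = 2). I repeat the same stroke.

apply_moves(steps=[[[-3,8.3,0,0,0,0,-1],[-3,8.3,0,0,0,0,-1],[-3,8.3,0,0,0,0,-1],[-3,8.3,2,0,0,0,-1],[-3,8.3,4,0,0,0,-1],[-3,8.3,5,0,0,0,-1],[-3,8.3,5,0,0,0,-1]]])

```text
time_s: 19.42
position: [0.5259, 0.0233, 0.0301]
tcp_rot: [[0.461, 0.887, -0.002], [0.887, -0.461, 0.0], [-0.001, -0.002, -1.0]]
force: [-0.7, 0.1, 0.0]
opening: 0.004
grasp_force: 0.0
```

apply_moves(steps=[[[0.3,0,0,0,0,0,-1],[0.6,0,0,0,0,0,-1],[0.8,0,0,0,0,0,-1],[1.0,0,0,0,0,0,-1],[1.2,0,0,0,0,0,-1],[1.3,0,0,0,0,0,-1],[1.5,0.1,0,0,0,2,-1],[1.65,0.15,0,0,0,4,-1],[1.8,0.3,0,0,0,6,-1],[1.9,0.4,0,0,0,8,-1],[2.05,0.6,0,0,0,10,-1],[2.2,0.75,0,0,0,12,-1],[2.35,0.85,0,0,0,14,-1],[2.5,0.95,0,0,0,16,-1],[2.65,1.05,0,0,0,18,-1],[2.75,1.1,0,0,0,18,-1],[2.75,1.1,0,0,0,18,-1]]])

```text
time_s: 21.55
position: [0.5506, 0.0422, 0.031]
tcp_rot: [[0.713, 0.701, 0.002], [0.701, -0.713, -0.0], [0.002, 0.002, -1.0]]
force: [3.5, 0.8, -0.7]
opening: 0.005
grasp_force: 1.3
```

apply_moves(steps=[[[0,0,-3,0,0,0,-1],[0,0,-5,0,0,0,-1],[-3,-5,-5,0,0,-9,-1],[-3,-9,-5,0,0,-18,-1],[-3,-9,-5,0,0,-18,-1],[-3,-9,-5,0,0,-18,-1]]])

```text
time_s: 22.3
position: [0.4658, 0.0851, 0.0809]
tcp_rot: [[0.462, 0.887, 0.001], [0.887, -0.462, -0.0], [0.0, 0.001, -1.0]]
force: [0.5, 0.3, -0.7]
opening: 0.006
grasp_force: 0.0
```

Run:
```python
from h import *
im=bot.capture("scene");s=bot.read_state();print(arrow(im),s['force'],s['position'],s['tcp_rot'].round(3))
P=np.array([.5284,.0225,.0310]);print((s['tcp_rot'].T@(P-s['position'])*100).round(2))
```

```text
[144, 65, 144, 144, 142, 108, 144, 144] [-0.79160226  0.80582501 -0.30836345] [0.46633393 0.08479053 0.0809213 ] [[ 0.462  0.887  0.002]
 [ 0.887 -0.462 -0.   ]
 [ 0.     0.002 -1.   ]]
[-2.66  8.37  5.01]
```

Arrow at k = 1. The last click uses the same stroke.

apply_moves(steps=[[[-2.7,8.4,0,0,0,0,-1],[-2.7,8.4,0,0,0,0,-1],[-2.7,8.4,0,0,0,0,-1],[-2.7,8.4,2,0,0,0,-1],[-2.7,8.4,4,0,0,0,-1],[-2.7,8.4,5,0,0,0,-1],[-2.7,8.4,5,0,0,0,-1]]])

```text
time_s: 23.22
position: [0.5259, 0.0231, 0.0301]
tcp_rot: [[0.461, 0.887, -0.002], [0.887, -0.461, 0.0], [-0.001, -0.002, -1.0]]
force: [0.4, -0.9, 0.8]
opening: 0.005
grasp_force: 0.0
```

apply_moves(steps=[[[0.3,0,0,0,0,0,-1],[0.6,0,0,0,0,0,-1],[0.8,0,0,0,0,0,-1],[1.0,0,0,0,0,0,-1],[1.2,0,0,0,0,0,-1],[1.3,0,0,0,0,0,-1],[1.5,0.1,0,0,0,2,-1],[1.65,0.15,0,0,0,4,-1],[1.8,0.3,0,0,0,6,-1],[1.9,0.4,0,0,0,8,-1],[2.05,0.6,0,0,0,10,-1],[2.2,0.75,0,0,0,12,-1],[2.35,0.85,0,0,0,14,-1],[2.5,0.95,0,0,0,16,-1],[2.65,1.05,0,0,0,18,-1],[2.75,1.1,0,0,0,18,-1],[2.75,1.1,0,0,0,18,-1]]])

```text
time_s: 25.35
position: [0.5506, 0.042, 0.0309]
tcp_rot: [[0.713, 0.701, 0.002], [0.701, -0.713, -0.0], [0.002, 0.002, -1.0]]
force: [2.5, 2.2, 0.1]
opening: 0.005
grasp_force: 1.3
```

apply_moves(steps=[[[0,0,-3,0,0,0,-1],[0,0,-5,0,0,0,-1],[-3,-5,-5,0,0,-9,-1],[-3,-9,-5,0,0,-18,-1],[-3,-9,-5,0,0,-18,-1],[-3,-9,-5,0,0,-18,-1]]])

```text
time_s: 26.1
position: [0.4658, 0.0848, 0.081]
tcp_rot: [[0.462, 0.887, 0.001], [0.887, -0.462, -0.0], [0.0, 0.001, -1.0]]
force: [1.2, -0.7, -0.2]
opening: 0.005
grasp_force: 0.0
```

Run:
```python
from h import *
im=bot.capture("scene");s=bot.read_state();print(arrow(im),s['force'],s['position'],s['tcp_rot'].round(3))
P=np.array([.5475,-.1258,.0810]);print((s['tcp_rot'].T@(P-s['position'])*100).round(2))
```

```text
[65, 145, 144, 144, 102, 144, 144, 144] [ 0.10776623 -0.28096518 -0.10138614] [0.4663871  0.08454042 0.08092792] [[ 0.462  0.887  0.002]
 [ 0.887 -0.462 -0.   ]
 [ 0.     0.002 -1.   ]]
[-14.9   16.91   0.02]
```

The arrow is at the pointer (k = 0). Now over the button: contact is expected at reported z ≈ 0.0455.

apply_moves(steps=[[[-5,5.6,0,0,0,0,-1],[-10,11.3,0,0,0,0,-1],[-14.9,16.9,0,0,0,0,-1],[-14.9,16.9,0,0,0,0,-1],[-14.9,16.9,0,0,0,0,-1],[-14.9,16.9,2,0,0,0,-1],[-14.9,16.9,3,0,0,0,-1],[-14.9,16.9,3,0,0,0,-1],[-14.9,16.9,3,0,0,0,-1]]])

```text
time_s: 27.28
position: [0.5463, -0.1248, 0.051]
tcp_rot: [[0.461, 0.887, 0.0], [0.887, -0.461, -0.0], [0.0, 0.0, -1.0]]
force: [0.7, 0.7, 0.7]
opening: 0.005
grasp_force: 0.0
```

apply_moves(steps=[[[0,0,0.2,0,0,0,-1],[0,0,0.4,0,0,0,-1],[0,0,0.5,0,0,0,-1],[0,0,0.6,0,0,0,-1],[0,0,0.7,0,0,0,-1],[0,0,0.7,0,0,0,-1]]])

```text
time_s: 28.02
position: [0.5466, -0.1251, 0.044]
tcp_rot: [[0.462, 0.887, 0.001], [0.887, -0.462, -0.0], [0.0, 0.001, -1.0]]
force: [1.0, 1.0, 4.4]
opening: 0.004
grasp_force: 2.3
```

apply_moves(steps=[[[0,0,0.1,0,0,0,-1],[0,0,0.2,0,0,0,-1],[0,0,0.3,0,0,0,-1],[0,0,0.4,0,0,0,-1],[0,0,0.4,0,0,0,-1]]])

```text
time_s: 28.65
position: [0.5467, -0.1251, 0.0432]
tcp_rot: [[0.461, 0.887, 0.002], [0.887, -0.461, -0.001], [0.0, 0.002, -1.0]]
force: [-3.0, 4.1, 26.8]
opening: 0.006
grasp_force: 13.5
```

apply_moves(steps=[[[0,0,0.1,0,0,0,-1],[0,0,0.1,0,0,0,-1]]])

```text
time_s: 28.9
position: [0.5467, -0.1251, 0.0431]
tcp_rot: [[0.461, 0.887, 0.002], [0.887, -0.461, -0.001], [0.0, 0.002, -1.0]]
force: [-4.8, 3.9, 33.6]
opening: 0.005
grasp_force: 16.5
```

The force climbed quickly to 34 N. I release step by step to read the force profile and see whether that was the button's full travel.

apply_moves(steps=[[[0,0,-0.5,0,0,0,-1],[0,0,-0.5,0,0,0,-1]]])

```text
time_s: 29.15
position: [0.5466, -0.1251, 0.0445]
tcp_rot: [[0.462, 0.887, 0.002], [0.887, -0.462, -0.0], [0.0, 0.002, -1.0]]
force: [2.1, 2.8, 4.5]
opening: 0.002
grasp_force: 2.1
```

apply_moves(steps=[[[0,0,-0.1,0,0,0,-1],[0,0,-0.1,0,0,0,-1]]])

```text
time_s: 29.4
position: [0.5465, -0.1252, 0.0446]
tcp_rot: [[0.462, 0.887, 0.001], [0.887, -0.462, -0.0], [0.0, 0.001, -1.0]]
force: [2.1, 3.0, 3.9]
opening: 0.003
grasp_force: 2.1
```

apply_moves(steps=[[[0,0,-0.1,0,0,0,-1],[0,0,-0.1,0,0,0,-1]]])

```text
time_s: 29.65
position: [0.5463, -0.1253, 0.0456]
tcp_rot: [[0.462, 0.887, 0.0], [0.887, -0.462, -0.0], [-0.0, 0.0, -1.0]]
force: [1.1, 2.1, 3.0]
opening: 0.008
grasp_force: 1.8
```

apply_moves(steps=[[[0,0,-0.1,0,0,0,-1],[0,0,-0.1,0,0,0,-1]]])

```text
time_s: 29.9
position: [0.5462, -0.1254, 0.0467]
tcp_rot: [[0.461, 0.887, 0.0], [0.887, -0.461, -0.0], [-0.0, 0.0, -1.0]]
force: [1.9, 1.1, 2.3]
opening: 0.004
grasp_force: 1.5
```

apply_moves(steps=[[[0,0,-0.1,0,0,0,-1],[0,0,-0.1,0,0,0,-1]]])

```text
time_s: 30.15
position: [0.546, -0.1254, 0.0477]
tcp_rot: [[0.461, 0.887, -0.0], [0.887, -0.461, -0.0], [-0.0, 0.0, -1.0]]
force: [1.8, -0.2, 2.9]
opening: 0.004
grasp_force: 1.2
```

apply_moves(steps=[[[0,0,-0.1,0,0,0,-1],[0,0,-0.1,0,0,0,-1]]])

```text
time_s: 30.4
position: [0.5458, -0.1253, 0.0487]
tcp_rot: [[0.461, 0.887, -0.001], [0.887, -0.461, -0.0], [-0.0, -0.0, -1.0]]
force: [1.7, -0.7, 2.9]
opening: 0.002
grasp_force: 0.9
```

The force falls linearly from .044 to .049, so it was spring travel with a hard bottom at .0433, which is the full 6 mm. I lift clear and check.

apply_moves(steps=[[[0,0,-2,0,0,0,-1],[0,0,-6,0,0,0,-1],[0,-8,-8,0,0,0,-1],[0,-14,-8,0,0,0,-1],[0,-14,-8,0,0,0,-1],[0,-14,-8,0,0,0,-1]]])

```text
time_s: 31.15
position: [0.4205, -0.0598, 0.1286]
tcp_rot: [[0.461, 0.887, -0.002], [0.887, -0.461, 0.001], [-0.0, -0.002, -1.0]]
force: [1.3, -0.3, 0.9]
opening: 0.004
grasp_force: 0.0
```

Run:
```python
from h import *
im=bot.capture("scene");a=cv2.imread("pics/scene0.png");print(arrow(im),bot.read_state()['force'])
for i in(a,im): print([c for st,c in white("scene",i,(270,195,310,230),125) if st[4]<80])
```

```text
[65, 143, 143, 143, 104, 143, 143, 143] [ 0.18400927 -0.68611848  0.05013284]
[array([306.97, 198.16]), array([288.96, 212.94])]
[array([288.96, 212.94])]
```

The arrow is at the pointer, the button is out at its starting place, and the arm is clear.

```bash
python3 -c "
from rig import bot
print(bot.hand_in())"
```

```text
the job is handed in; nothing more can be done
None
```

I handed the job in with the wheel three clicks clockwise and its arrow at the pointer, the button pushed fully down (6 mm by the force readings) and out again, and the arm clear; hand-in returned no verdict.

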